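Stand the porcelain desiccator plate in the drying rack

ROBOT

A 6-joint arm with a two-finger parallel gripper is mounted at the origin on a cart in front of the work surface, level with it; the furniture and walls round the work are solid. World frame = base frame: x ahead of the robot, y to its left, z up, the work surface at z = 0. Lengths are in m, angles in rad, forces in N, time in s.
With the tool pointing down it reaches from about 0.225 to 0.875 m from the base axis. Payload 3.4 kg.
Tool frame: the origin (TCP) lies at the very end of the fingers, on their centre line; the grasp point (between the pads) lies 19 mm behind it; z points along the fingers, y is the line along which they close (so a half turn about z gives the same grasp; the last joint's range is limited). The gripper opens to 85 mm and grips with 20 to 120 N. Pads are 22 mm wide; open, the fingers measure 114 mm over their backs; the gripper's body (76 mm by 85 mm) begins 54 mm behind the grasp point. The pads swing forward as they close: fully open they stand 13 mm farther back than shut.
Start: joints at [1.03, 0.276, 1.505, -0, 1.361, -0.121], TCP at [0.234, 0.525, 0.231] pointing down, gripper open.
Joint ranges: [-2.89, 2.89], [-0.75, 2.08], [0.22, 2.7], [-1.18, 4.32], [0.11, 2.71], [-2.7, 2.7]. Speed limits (rad/s): [2.57, 2.57, 3.14, 3.14, 3.14, 3.14].

INTERFACE

Orientations are given as a unit quaternion [w, x, y, z].
In Python, from rig import get_state, optics, sign_off gives the robot as it stands.
- The arm moves only by the tool send_rows, never from a script. Its argument "increments" is a list of rows, each an object with "gripper": the gripper's target within -1 to 1 (shut at 1, half-way at 0, fully open at -1); "linear": the shift along the world's x, y, z in m, a list of three; "delta_rot": the turn, a rotation vector about the world's x, y, z in rad, a list of three. In form: [{"gripper": gripper, "linear": [dx, dy, dz], "delta_rot": [rx, ry, rz]}, ...]. A call has 1 to 8 rows; each row is the pose to reach, as a shift and turn from the pose commanded when the call began; what a row does not reach only later rows make up. A row lasts 1/10 s, in which the tool goes at most 50 mm and 8.59 degrees, less where a joint would pass 70% of its speed; a pose out of reach is approached as far as the arm can. A call with a gripper value outside its range is refused whole. The fingers move at their own pace and stop on an object; "newtons" is the grip in N (left out, the last holds). Time passes only in rows, so rows that repeat a pose let the fingers close. It gives the time, the measured TCP pose, the force, the opening and the grip force at its end, in the units of the state.
- get_state(): the state, without advancing time (a new reading comes with each control period).
- optics.get_image(name): name is "scene" or "top"; returns a dict with "pixels" (400x640x3 uint8, blue, green, red), "K" (3x3 intrinsics, pixels), "rvec" (rotation vector, rad) and "tvec" (3), from world to camera coordinates, as OpenCV has them. Camera axes: x right, y down, z forward; pixel columns grow to the right and rows downward; lengths in m; the calibration is good to about 2 mm. A picture is of the moment at which its call begins. There is no depth.
- sign_off(): hands the job in; it is judged then, once.
The state is a dict: "clock": time; "qpos": joint angles; "qd": joint speeds; "effort": joint torques, N m; "position": TCP position; "ee_rot": TCP orientation; "contact_force": force on the tool from outside, world axes, zero at the start; "moment": the same for the moment, N m; "width": finger opening in m; "gripper_force": force on a finger pad.
Only numpy, scipy, OpenCV 4.12 (cv2) and the standard library are available. Lean on these libraries where they do the work, as an engineer would, in place of code of your own. Each camera call takes 0.05 s, during which the arm holds its last target. There are 200 camera calls.

TASK

Take the large perforated porcelain plate off the easel it leans on and stand it upright in the empty bay of the drying rack, between the tines and fully down on the two rods. Porcelain chips, so lower it all the way in before letting go, do not drop it, and leave the two small plates where they are.

Things in the scene. Friction and masses are not known exactly. Their poses are not given: they have to be found in the camera images.
- plate_center (a point): Centre of the large white perforated porcelain disc, 100 mm diameter, 12 mm thick, 0.2 kg; z is its axis. It leans on one of two like wire easels, its top tipped 25 deg from vertical towards the robot; its lower edge sits on two pins, its upper 40 mm is free on both faces. Pinch the 12 mm thickness at the middle of the upper rim, fingers in line with the disc, 20-25 mm over the rim.
- bay_seat (a point): Where the large plate's centre lies when seated in the rack's empty bay, 65 mm above the bench. x: along the rack, the standing plate's axis (either way); z up. It stands on 2 rods along x at y +-22 mm, tops 45 mm below this point, between tines 18 mm apart up to 15 mm below it, then flared to a 38 mm mouth, tips 8 mm above it. The other bay is 54 mm off along x, on either side. Tray 136 x 110 mm.
- small_rack_center (a point): Centre of a small perforated porcelain plate, 60 mm in diameter and 12 mm thick, that stands upright in the other bay of the rack (top about 72 mm above the bench). z is its axis. To be left alone.
- small_easel_center (a point): Centre of another small plate of the same kind (60 mm by 12 mm) that leans on the other easel. z is its axis. To be left alone.
Things that resemble listed ones, but are neither listed nor needed, are in the scene too. What is shaped like the part that bears plate_center but green or yellow is not meant.

How it is judged:
By the outcome, as a careful person would: the job done as asked, in the order asked, and still so for the second after the job is handed in, with the robot touching nothing.
It also fails if it takes over 35 s, if anything falls off the work surface, if the arm or the gripper's body presses on something with over 40 N, if the wrist force passes 120 N, or if a joint passes its speed limit or range.

## Working session

There is one attempt and no reset: what is moved stays moved. The work goes in short steps, Python scripts to look and compute and a tool call to move; the robot and the scene stay as the last step left them, time stands still between calls to the robot, and variables do not carry over. Pictures are saved under pics/ and viewed, at most 10 in all, crops included, and the job is handed in when it is done.

Besides the shell and the picture viewer there is one more tool, called after "Call:" in YAML: its name, and indented under it one key for each argument. send_rows: Moves the arm, as the interface text tells. Its arguments: {"type":"object","properties":{"increments":{"type":"array"},"newtons":{"type":"number"}},"required":["increments"]}

```bash
mkdir -p pics
python3 - <<'E'
from rig import get_state, optics
import cv2,numpy as np,pickle
s=get_state();print(s)
d={}
for n in("scene","top"):
    o=optics.get_image(n);d[n]=o;cv2.imwrite(f"pics/{n}0.png",o["pixels"])
    R=cv2.Rodrigues(np.array(o["rvec"]))[0];print(n,o["K"],-R.T@np.ravel(o["tvec"]),R)
pickle.dump(d,open("d0.pkl","wb"))
E
```

```text
{'clock': 0.0, 'qpos': array([ 1.02998782e+00,  2.76621944e-01,  1.50619293e+00,  1.98853292e-05,
        1.36070755e+00, -1.21059742e-01]), 'qd': array([ 4.99807787e-04,  4.76064705e-04,  1.23980782e-03, -1.38645259e-03,
        1.44834423e-05, -5.67335944e-05]), 'effort': array([ 1.08872693e-03, -4.16784418e+01, -2.45808470e+01,  1.19578926e-04,
        1.09255532e-02,  1.30083941e-05]), 'position': array([0.23407047, 0.52458943, 0.23040054]), 'ee_rot': array([-3.22711683e-04,  2.08338980e-01,  9.78056204e-01, -9.09371683e-04]), 'contact_force': array([-0.85446798,  0.61720594, -0.28161877]), 'moment': array([-0.0092486 , -0.01634097,  0.04393827]), 'gripper_force': 0.0, 'width': 0.08521965589258669}
scene [[462.56607069   0.         317.77143773]
 [  0.         462.56607069 208.05330029]
 [  0.           0.           1.        ]] [-0.35821269 -0.34961042  0.79549198] [[ 0.43207565 -0.9017597   0.01183544]
 [-0.49727978 -0.24917745 -0.83103756]
 [ 0.7523453   0.35318557 -0.55609037]]
top [[456.0362436    0.         317.37880448]
 [  0.         456.0362436  191.96971421]
 [  0.           0.           1.        ]] [0.37172984 0.10110093 1.27480393] [[-0.00773878 -0.99976576 -0.02021212]
 [-0.98346608  0.01126664 -0.18074161]
 [ 0.180927    0.01847922 -0.98332291]]
```

View pics/scene0.png

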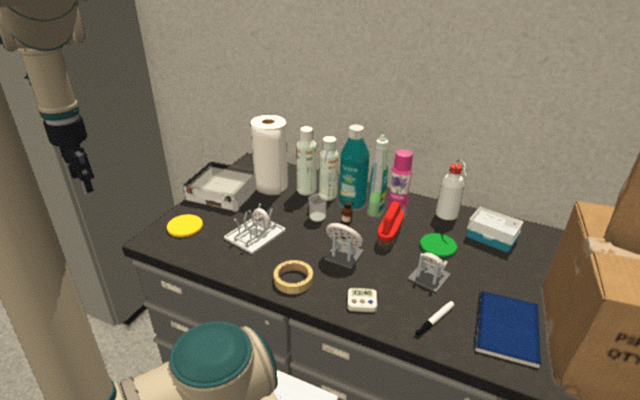

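View pics/top0.png

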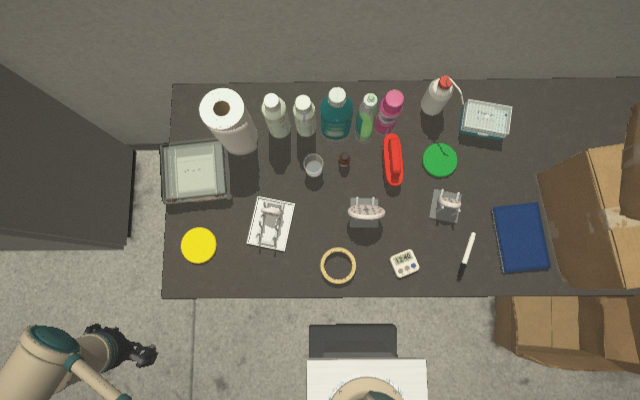

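The large plate is the wider white disc on the easel at scene (344,238) / top (366,212). The plate on the other easel, at scene (432,266) / top (449,202), is smaller. The rack is at scene (255,232) / top (271,223), with a small plate in its far bay. The lone green and yellow discs don't fit the description. I'll confirm this with one enlarged crop.

Run:
```python
import cv2,numpy as np,pickle
d=pickle.load(open("d0.pkl","rb"));s=d["scene"]["pixels"];t=d["top"]["pixels"]
f=lambda im,x,y:cv2.resize(im[y:y+70,x:x+95],None,fx=4.2,fy=4.2,interpolation=cv2.INTER_CUBIC)
a=np.vstack([np.hstack([f(s,210,190),f(s,300,205)]),np.hstack([f(t,225,185),f(t,320,175)])])
print(a.shape);cv2.imwrite("pics/crop0.png",a)
```

```text
(588, 798, 3)
```

View pics/crop0.png

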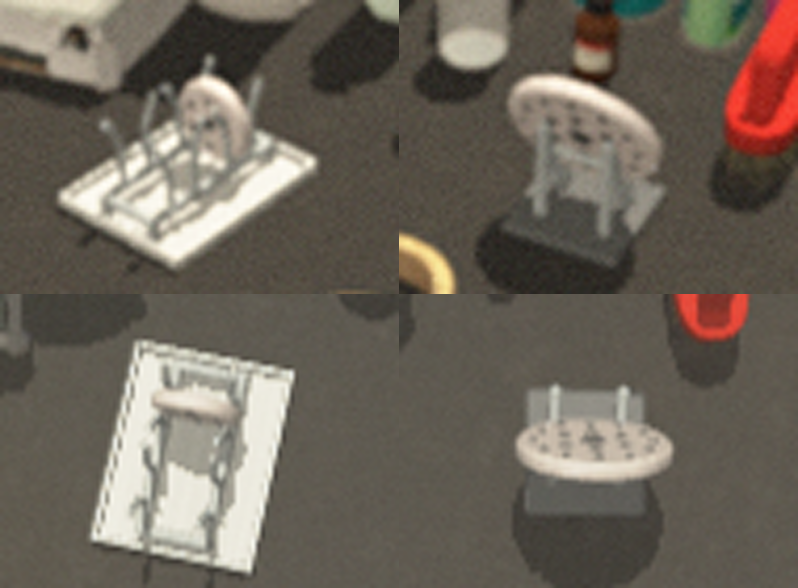

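The crop confirms it. The large plate at top (366,212) leans towards the robot on a grey easel. The rack's empty bay is its near half at top (266,240), and the small plate stands in the far bay at (271,212). Next I measure.

```bash
cat > h.py <<'E'
import cv2,numpy as np
def P(o): return np.array(o["K"])@np.hstack([cv2.Rodrigues(np.array(o["rvec"]))[0],np.reshape(o["tvec"],(3,1))])
def tri(d,a,b):
    X=cv2.triangulatePoints(P(d["scene"]),P(d["top"]),np.float64(a).reshape(-1,2).T,np.float64(b).reshape(-1,2).T); return (X[:3]/X[3]).T
def plane(o,p,z):
    R=cv2.Rodrigues(np.array(o["rvec"]))[0];c=-R.T@np.ravel(o["tvec"])
    p=np.float64(p).reshape(-1,2);r=np.c_[p,np.ones(len(p))]@np.linalg.inv(o["K"]).T@R
    return c+r*((z-c[2])/r[:,2])[:,None]
def proj(o,X): return cv2.projectPoints(np.float64(X).reshape(-1,3),np.array(o["rvec"]),np.float64(o["tvec"]),np.array(o["K"]),None)[0].reshape(-1,2)
def blob(o,roi,f):
    x,y,w,h=roi;im=o["pixels"][y:y+h,x:x+w].astype(int);m=f(im).astype(np.uint8)
    c=max(cv2.findContours(m,cv2.RETR_EXTERNAL,cv2.CHAIN_APPROX_NONE)[0],key=cv2.contourArea)
    return cv2.convexHull(c)+np.array([[x,y]])
E
python3 - <<'E'
from h import *;import pickle
d=pickle.load(open("d0.pkl","rb"))
for n,p in(("scene",[(330,230),(344,228),(262,218),(225,237),(350,250),(340,260)]),("top",[(360,208),(366,217),(350,212),(270,213),(256,230),(355,202),(366,228)])):
    print(n,[(q,d[n]["pixels"][q[1],q[0]].tolist()) for q in p])
pink=lambda im:(im[...,2]>135)&(im[...,2]-im[...,0]>14)
white=lambda im:(im.min(2)>150)
out={}
for name,r1,r2 in(("big",(318,215,55,50),(340,195,55,30)),("srack",(245,200,35,45),(255,198,35,25)),("seasel",(405,245,55,45),(430,185,45,40))):
    e=[]
    for n,r in(("scene",r1),("top",r2)):
        h=blob(d[n],r,pink);el=cv2.fitEllipse(h);e.append(el);print(name,n,np.round(el[0],1),np.round(el[1],1),round(el[2],1),cv2.boundingRect(h))
    print(name,tri(d,e[0][0],e[1][0]))
q=[]
for n,r in(("scene",(215,200,75,55)),("top",(240,190,62,65))):
    h=blob(d[n],r,white);a=cv2.approxPolyN(h,4) if hasattr(cv2,"approxPolyN") else cv2.boxPoints(cv2.minAreaRect(h));a=np.reshape(a,(-1,2));q.append(a);print(n,a.tolist())
    for z in(0.0,0.012):print(z,np.round(plane(d[n],a,z),4).tolist())
E
```

```text
scene [((330, 230), [92, 102, 111]), ((344, 228), [201, 223, 236]), ((262, 218), [107, 115, 116]), ((225, 237), [199, 220, 226]), ((350, 250), [111, 127, 126]), ((340, 260), [65, 72, 70])]
top [((360, 208), [142, 153, 161]), ((366, 217), [202, 218, 227]), ((350, 212), [186, 204, 216]), ((270, 213), [98, 106, 112]), ((256, 230), [222, 233, 236]), ((355, 202), [123, 131, 133]), ((366, 228), [57, 62, 66])]
big scene [345.7 239.3] [25.4 45.3] 132.5 (326, 223, 36, 36)
big top [365.9 211.5] [15.7 37.9] 92.5 (348, 204, 37, 16)
big [[ 0.54183395 -0.00754106  0.0558653 ]]
srack scene [262.4 223.1] [29.3 51.2] 46.1 (245, 207, 35, 38)
srack top [269.9 210.4] [24.8 34. ] 132.8 (256, 198, 28, 25)
srack [[0.55348305 0.25609145 0.01602756]]
seasel scene [430.3 262.5] [19.6 31.9] 102.7 (420, 252, 27, 22)
seasel top [449.6 202. ] [ 9.2 23.6] 104.3 (439, 197, 22, 11)
seasel [[ 0.56481595 -0.23168912  0.04527096]]
scene [[292, 224], [251, 252], [222, 237], [242, 224]]
0.0 [[0.6081, 0.1869, 0.0], [0.4447, 0.2247, 0.0], [0.4649, 0.3335, 0.0], [0.5427, 0.3179, 0.0]]
0.012 [[0.5936, 0.1788, 0.012], [0.4326, 0.216, 0.012], [0.4525, 0.3232, 0.012], [0.5291, 0.3079, 0.012]]
top [[295, 203], [284, 251], [246, 243], [257, 195]]
0.0 [[0.5752, 0.1887, 0.0], [0.4405, 0.2192, 0.0], [0.4636, 0.3257, 0.0], [0.5995, 0.2971, 0.0]]
0.012 [[0.5733, 0.1879, 0.012], [0.4398, 0.2181, 0.012], [0.4627, 0.3236, 0.012], [0.5973, 0.2952, 0.012]]
```

Run:
```python
from h import *;import pickle
d=pickle.load(open("d0.pkl","rb"))
C=np.array([.5418,-.0075,.0559])
h=blob(d["top"],(340,195,55,30),lambda im:(im[...,2]>135)&(im[...,2]-im[...,0]>14));el=cv2.fitEllipse(h)
a=np.deg2rad(el[2]+90);u=np.array([np.cos(a),np.sin(a)])*19
pp=plane(d["top"],[el[0]-u,el[0]+u],C[2]);v=pp[1]-pp[0];print("plate len,dir",np.linalg.norm(v),np.rad2deg(np.arctan2(v[1],v[0])))
v/=np.linalg.norm(v)
f=np.array([v[1],-v[0],0]); f*=np.sign(f[0]); up=-f*np.sin(np.radians(25))+np.array([0,0,np.cos(np.radians(25))]); n=np.cross(v,up)
print("up",up,"n",n)
t=np.linspace(0,2*np.pi,40,False)
disc=lambda C,v,up,n,r:np.vstack([C+s*.006*n+r*(np.outer(np.cos(t),v)+np.outer(np.sin(t),up)) for s in(-1,1)])
q=np.array([[.5752,.1887],[.4405,.2192],[.4636,.3257],[.5995,.2971]])
T=np.array([*plane(d["top"],np.mean([[295,203],[284,251],[246,243],[257,195]],0),.006)[0][:2],0]);x=np.array([np.cos(np.radians(-12.2)),np.sin(np.radians(-12.2)),0]);y=np.array([-x[1],x[0],0]);z=np.array([0,0,1.])
print("tray",T,"bay",T-.027*x)
draw=[(disc(C,v,up,n,.05),(0,255,0))]
for s in(-1,1):
    B=T+s*.027*x
    draw.append((np.array([B+a*.021*x+b*.022*y+.073*z for a in(-1,1) for b in(-1,1)]),(0,0,255)))
    draw.append((np.array([B+a*.011*x+b*.022*y+.05*z for a in(-1,1) for b in(-1,1)]),(255,0,0)))
draw.append((disc(T+.027*x+.042*z,y,z,x,.03),(0,255,255)))
k=5;im=[]
for n_,xs in(("scene",[(215,195),(305,205)]),("top",[(235,185),(328,180)])):
    row=[]
    for x0,y0 in xs:
        c=cv2.resize(d[n_]["pixels"][y0:y0+60,x0:x0+78],None,fx=k,fy=k,interpolation=cv2.INTER_CUBIC)
        for X,col in draw:
            for p in proj(d[n_],X): cv2.circle(c,tuple(int(round(w)) for w in ((p-[x0,y0]+.5)*k)),2,col,-1)
        row.append(c)
    im.append(np.hstack(row))
cv2.imwrite("pics/ov.png",np.vstack(im))
```

```text
plate len,dir 0.10199037635873356 86.86564577211955
up [-0.42198605  0.02310772  0.90630779] n [ 0.90495201 -0.04955466  0.42261826]
tray [0.5183403 0.2569239 0.       ] bay [0.49195007 0.26262967 0.        ]
```

View pics/ov.png

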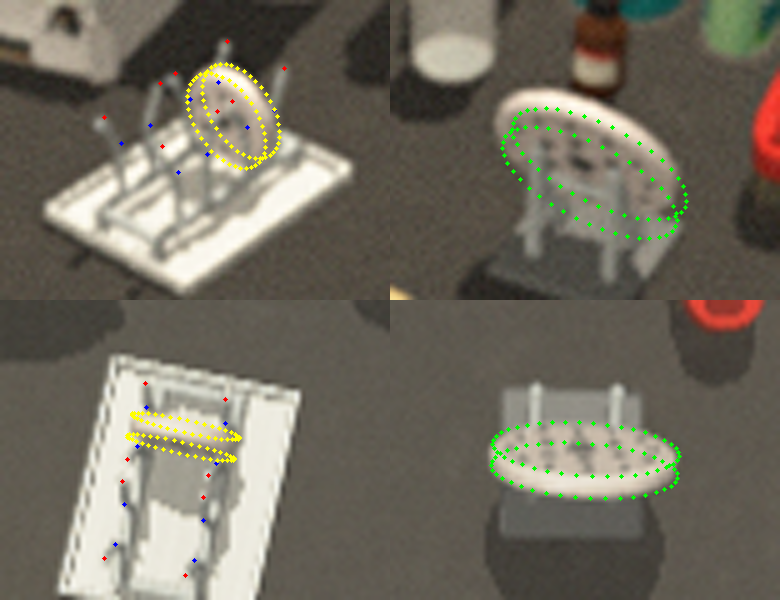

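The overlay shows the rack tines and small plate matching the model within about 1 px, so the bay is known. The large plate's real upper edge in the scene view is about 4 px above the model, because the struts hid its lower part. I'll refine its height along the top-view ray.

Run:
```python
from h import *;import pickle
d=pickle.load(open("d0.pkl","rb"))
v=np.array([np.cos(np.radians(86.9)),np.sin(np.radians(86.9)),0]);f=np.array([v[1],-v[0],0]);r=np.radians(25)
up=-f*np.sin(r)+np.array([0,0,np.cos(r)]);n=np.cross(v,up);t=np.linspace(0,2*np.pi,90,False)
m=lambda im:(im[...,2]>135)&(im[...,2]-im[...,0]>14)
for nm,roi in(("scene",(318,215,55,50)),("top",(340,195,55,30))):
    h=blob(d[nm],roi,m).reshape(-1,2);print(nm,h.min(0),h.max(0), "u-v",(h[:,0]-h[:,1]).min(),(h[:,0]-h[:,1]).max(),"u+v",h.sum(1).min())
for z in(.056,.06,.064,.068,.072):
    C=plane(d["top"],[365.9,211.5],z)[0]
    X=np.vstack([C+s*.006*n+.05*(np.outer(np.cos(t),v)+np.outer(np.sin(t),up)) for s in(-1,1)])
    p=proj(d["scene"],X);q=proj(d["top"],X);print(np.round(C,4),p.min(0).round(1),p.max(0).round(1),(p[:,0]-p[:,1]).max().round(1),p.sum(1).min().round(1),"top",q.min(0).round(1),q.max(0).round(1))
```

```text
scene [326 223] [361 258] u-v 94 125 u+v 553
top [348 204] [384 219] u-v 135 174 u+v 557
[ 0.5411 -0.0062  0.056 ] [326.3 226.1] [363.1 252.1] 121.8 557.0 top [347.2 204.1] [384.8 219.4]
[ 0.5405 -0.0058  0.06  ] [326.2 225. ] [363. 251.] 122.9 555.6 top [347.1 204.1] [384.8 219.5]
[ 0.5399 -0.0055  0.064 ] [326.  223.8] [362.9 249.9] 123.9 554.3 top [347.1 204.1] [384.9 219.5]
[ 0.5394 -0.0051  0.068 ] [325.8 222.6] [362.8 248.8] 125.0 552.9 top [347.  204.1] [385.  219.5]
[ 0.5388 -0.0048  0.072 ] [325.6 221.4] [362.7 247.7] 126.1 551.6 top [346.9 204.1] [385.  219.5]
```

```bash
cat > m.py <<'E'
import numpy as np
from scipy.spatial.transform import Rotation as Ro
from rig import get_state
def delta(p,z,y):
    "shift and rotvec from the present pose to TCP p, tool z and y axes"
    s=get_state();z=np.array(z)/np.linalg.norm(z);y=np.array(y)-np.dot(y,z)*z;y/=np.linalg.norm(y)
    R0=Ro.from_quat(np.roll(s["ee_rot"],-1));R=Ro.from_matrix(np.c_[np.cross(y,z),y,z])
    print("lin",(np.array(p)-s["position"]).round(4),"rot",(R*R0.inv()).as_rotvec().round(4),"F",np.round(s["contact_force"],1),"w",s["width"],"t",s["clock"])
E
python3 - <<'E'
from m import *
C=np.array([.5395,-.0052,.067]);r=np.radians(86.9);v=np.array([np.cos(r),np.sin(r),0]);f=np.array([v[1],-v[0],0]);t=np.radians(25)
up=-f*np.sin(t)+np.array([0,0,np.cos(t)]);n=np.cross(v,up);print(up,n)
for y in(n,-n): delta(C+.095*up,-up,y)
E
```

```text
[-0.42199983  0.02285469  0.90630779] [ 0.90498156 -0.04901205  0.42261826]
lin [ 0.2653 -0.5277 -0.0774] rot [ 0.2424 -0.3971 -1.1848] F [-0.4  1.2 -0.5] w 0.08569390478505039 t 0.1
lin [ 0.2653 -0.5277 -0.0774] rot [-0.4348 -0.2659  1.9016] F [-0.4  1.2 -0.5] w 0.08569390478505039 t 0.1
```

Call:
send_rows:
  increments:
    - {"gripper": 0.0,"linear": [0.03,-0.04,0.0],"delta_rot": [0.027,-0.044,-0.13]}
    - {"gripper": 0.0,"linear": [0.06,-0.08,0.0],"delta_rot": [0.053,-0.087,-0.26]}
    - {"gripper": 0.0,"linear": [0.09,-0.12,0.0],"delta_rot": [0.08,-0.13,-0.39]}
    - {"gripper": 0.0,"linear": [0.12,-0.16,0.0],"delta_rot": [0.106,-0.174,-0.52]}
    - {"gripper": 0.0,"linear": [0.14,-0.2,0.0],"delta_rot": [0.133,-0.218,-0.65]}
    - {"gripper": 0.0,"linear": [0.16,-0.245,0.0],"delta_rot": [0.16,-0.262,-0.78]}
    - {"gripper": 0.0,"linear": [0.18,-0.29,0.0],"delta_rot": [0.186,-0.305,-0.91]}
    - {"gripper": 0.0,"linear": [0.2,-0.335,0.0],"delta_rot": [0.213,-0.349,-1.04]}

```text
clock: 0.9
position: [0.4343, 0.1882, 0.2312]
ee_rot: [0.142, 0.661, 0.725, 0.134]
contact_force: [1.0, -1.1, -0.5]
width: 0.0427
gripper_force: 0.0
```

Run:
```python
from m import *
up=np.array([-.422,.0229,.9063]);n=[.905,-.049,.4226];C=np.array([.5395,-.0052,.067])
delta(C+.095*up,-up,n)
```

```text
lin [ 0.0651 -0.1912 -0.0781] rot [ 0.0289 -0.0448 -0.1399] F [ 1.  -1.1 -0.5] w 0.042675509414989786 t 0.9
```

Call:
send_rows:
  increments:
    - {"gripper": 0.0,"linear": [0.015,-0.045,0.0],"delta_rot": [0.015,-0.022,-0.07]}
    - {"gripper": 0.0,"linear": [0.03,-0.09,0.0],"delta_rot": [0.029,-0.045,-0.14]}
    - {"gripper": 0.0,"linear": [0.045,-0.135,-0.02],"delta_rot": [0.029,-0.045,-0.14]}
    - {"gripper": 0.0,"linear": [0.065,-0.175,-0.05],"delta_rot": [0.029,-0.045,-0.14]}
    - {"gripper": 0.0,"linear": [0.065,-0.191,-0.078],"delta_rot": [0.029,-0.045,-0.14]}
    - {"gripper": 0.0,"linear": [0.065,-0.191,-0.078],"delta_rot": [0.029,-0.045,-0.14]}

```text
clock: 1.5
position: [0.4962, -0.003, 0.1486]
ee_rot: [0.153, 0.71, 0.672, 0.145]
contact_force: [-1.4, -0.4, -1.0]
width: 0.0429
gripper_force: 0.0
```

Run:
```python
from m import *;from h import *;from rig import optics;import cv2
up=np.array([-.422,.0229,.9063]);n=[.905,-.049,.4226];C=np.array([.5395,-.0052,.067])
delta(C+.095*up,-up,n);delta(C+.028*up,-up,n)
s=optics.get_image("scene");t=optics.get_image("top")
f=lambda o,x,y:cv2.resize(o["pixels"][y:y+115,x:x+90],None,fx=4.4,fy=4.4,interpolation=cv2.INTER_CUBIC)
p=get_state()["position"];print(proj(s,p),proj(t,p))
cv2.imwrite("pics/pre.png",np.hstack([f(s,300,160),f(t,325,160)]))
```

```text
lin [ 0.0033 -0.0001  0.0045] rot [-0.001  -0.0113  0.0002] F [-1.4 -0.4 -1. ] w 0.04289654496255572 t 1.5
lin [ 0.0315 -0.0016 -0.0562] rot [-0.001  -0.0113  0.0002] F [-1.4 -0.4 -1. ] w 0.04289654496255572 t 1.5
[[337.70151342 216.79635059]] [[367.64943534 223.08333237]]
```

View pics/pre.png

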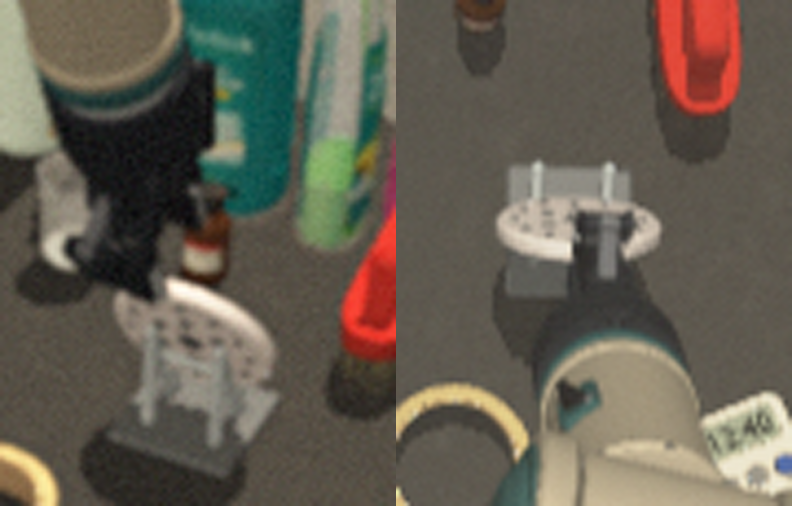

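The view shows the fingers lined up laterally with the plate centre and open across the rim, at scene (337,217) and top (367,223). I'm going down along the disc.

Call:
send_rows:
  increments:
    - {"gripper": 0.0,"linear": [0.007,-0.001,-0.015],"delta_rot": [0,-0.01,0]}
    - {"gripper": 0.0,"linear": [0.014,-0.001,-0.03],"delta_rot": [0,-0.01,0]}
    - {"gripper": 0.0,"linear": [0.021,-0.001,-0.045],"delta_rot": [0,-0.01,0]}
    - {"gripper": 0.0,"linear": [0.025,-0.001,-0.054],"delta_rot": [0,-0.01,0]}
    - {"gripper": 0.0,"linear": [0.025,-0.001,-0.054],"delta_rot": [0,-0.01,0]}
    - {"gripper": 0.0,"linear": [0.025,-0.001,-0.054],"delta_rot": [0,-0.01,0]}

```text
clock: 2.2
position: [0.5248, -0.0012, 0.1002]
ee_rot: [0.16, 0.706, 0.673, 0.153]
contact_force: [-0.5, -0.5, -0.7]
width: 0.0429
gripper_force: 0.0
```

Run:
```python
from m import *
up=np.array([-.422,.0229,.9063]);n=[.905,-.049,.4226];C=np.array([.5395,-.0052,.067])
delta(C+.028*up,-up,n)
```

```text
lin [ 0.0029 -0.0034 -0.0078] rot [ 0.0009  0.0099 -0.0061] F [-0.5 -0.5 -0.7] w 0.042914326454237595 t 2.2
```

Call:
send_rows:
  increments:
    - {"gripper": 0.0,"linear": [0.003,-0.001,-0.007],"delta_rot": [0,0,0]}
    - {"gripper": 0.0,"linear": [0.003,-0.001,-0.007],"delta_rot": [0,0,0]}
    - {"gripper": 0.4,"linear": [0.003,-0.001,-0.007],"delta_rot": [0,0,0]}
    - {"gripper": 0.6,"linear": [0.003,-0.001,-0.007],"delta_rot": [0,0,0]}
    - {"gripper": 1.0,"linear": [0.003,-0.001,-0.007],"delta_rot": [0,0,0]}
    - {"gripper": 1.0,"linear": [0.003,-0.001,-0.007],"delta_rot": [0,0,0]}
    - {"gripper": 1.0,"linear": [0.003,-0.001,-0.007],"delta_rot": [0,0,0]}
  newtons: 45

```text
clock: 2.9
position: [0.5269, -0.0028, 0.0922]
ee_rot: [0.16, 0.706, 0.673, 0.152]
contact_force: [-2.1, 0.3, 0.4]
width: 0.011
gripper_force: 48.5
```

Call:
send_rows:
  increments:
    - {"gripper": 1.0,"linear": [-0.004,0,0.009],"delta_rot": [0,0,0]}
    - {"gripper": 1.0,"linear": [-0.012,0,0.027],"delta_rot": [0,0,0]}
    - {"gripper": 1.0,"linear": [-0.021,0,0.05],"delta_rot": [0,0,0]}
    - {"gripper": 1.0,"linear": [-0.025,0,0.08],"delta_rot": [0,0,0]}
    - {"gripper": 1.0,"linear": [-0.025,0,0.105],"delta_rot": [0,0,0]}
    - {"gripper": 1.0,"linear": [-0.025,0,0.115],"delta_rot": [0,0,0]}
    - {"gripper": 1.0,"linear": [-0.025,0,0.115],"delta_rot": [0,0,0]}

```text
clock: 3.6
position: [0.5031, -0.0031, 0.2091]
ee_rot: [0.161, 0.706, 0.672, 0.153]
contact_force: [0.0, -0.4, -1.7]
width: 0.0111
gripper_force: 47.9
```

Run:
```python
from m import *;from rig import optics;import cv2
r=np.radians(-12.2);delta([.492,.2626,.235],[0,0,-1],[np.cos(r),np.sin(r),0])
s=optics.get_image("scene");t=optics.get_image("top")
f=lambda o,x,y:cv2.resize(o["pixels"][y:y+115,x:x+90],None,fx=4.4,fy=4.4,interpolation=cv2.INTER_CUBIC)
cv2.imwrite("pics/lift.png",np.hstack([f(s,290,130),f(t,325,160)]))
```

```text
lin [-0.0111  0.2657  0.0259] rot [ 0.0597  0.445  -0.161 ] F [ 0.  -0.4 -1.7] w 0.011050294216165591 t 3.6
```

View pics/lift.png

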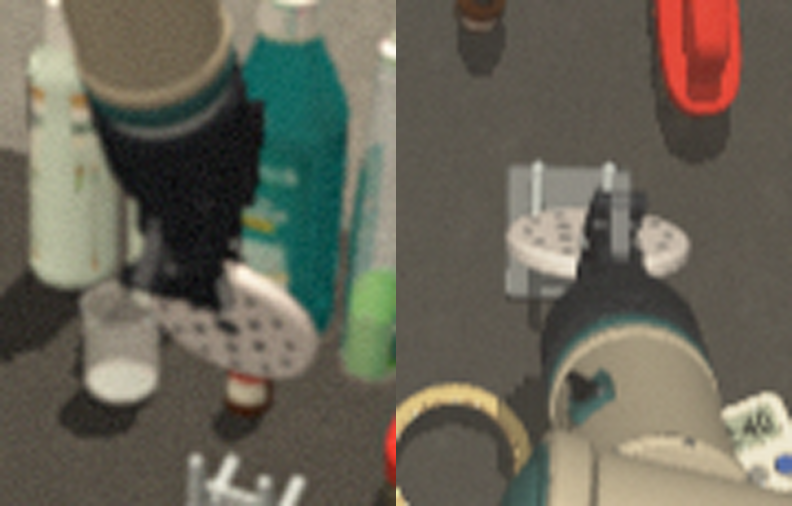

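The plate is off the easel and held straight in the fingers, at scene (343,203). Next I set it upright and carry it over the bay.

Call:
send_rows:
  increments:
    - {"gripper": 1.0,"linear": [0,0.02,0.01],"delta_rot": [0.008,0.06,-0.02]}
    - {"gripper": 1.0,"linear": [0,0.055,0.025],"delta_rot": [0.017,0.127,-0.045]}
    - {"gripper": 1.0,"linear": [0,0.095,0.026],"delta_rot": [0.027,0.2,-0.07]}
    - {"gripper": 1.0,"linear": [-0.005,0.14,0.026],"delta_rot": [0.037,0.28,-0.1]}
    - {"gripper": 1.0,"linear": [-0.01,0.185,0.026],"delta_rot": [0.048,0.36,-0.13]}
    - {"gripper": 1.0,"linear": [-0.011,0.225,0.026],"delta_rot": [0.06,0.445,-0.161]}
    - {"gripper": 1.0,"linear": [-0.011,0.255,0.026],"delta_rot": [0.06,0.445,-0.161]}
    - {"gripper": 1.0,"linear": [-0.011,0.266,0.026],"delta_rot": [0.06,0.445,-0.161]}

```text
clock: 4.5
position: [0.4912, 0.2659, 0.2304]
ee_rot: [-0.003, 0.778, 0.629, -0.002]
contact_force: [-0.2, -1.6, -2.7]
width: 0.0112
gripper_force: 47.8
```

Call:
send_rows:
  increments:
    - {"gripper": 1.0,"linear": [0,0,-0.02],"delta_rot": [0,0,0]}
    - {"gripper": 1.0,"linear": [0,0,-0.05],"delta_rot": [0,0,0]}
    - {"gripper": 1.0,"linear": [0,0,-0.06],"delta_rot": [0,0,0]}
    - {"gripper": 1.0,"linear": [0,0,-0.06],"delta_rot": [0,0,0]}
    - {"gripper": 1.0,"linear": [0,0,-0.06],"delta_rot": [0,0,0]}

```text
clock: 5.0
position: [0.4918, 0.2628, 0.1736]
ee_rot: [-0.001, 0.778, 0.628, -0.001]
contact_force: [-0.0, -0.2, -1.5]
width: 0.011
gripper_force: 47.8
```

Run:
```python
from m import *;from h import *;from rig import optics;import cv2,pickle
r=np.radians(-12.2);delta([.492,.2626,.093],[0,0,-1],[np.cos(r),np.sin(r),0])
s=optics.get_image("scene");t=optics.get_image("top");pickle.dump({"scene":s,"top":t},open("d1.pkl","wb"))
k=5
x=np.array([np.cos(r),np.sin(r),0]);y=np.array([-x[1],x[0],0]);z=np.array([0,0,1.]);p=get_state()["position"];C=p-.028*z
a=np.linspace(0,2*np.pi,40,False)
D=np.vstack([C+q*.006*x+.05*(np.outer(np.cos(a),y)+np.outer(np.sin(a),z)) for q in(-1,1)])
B=np.array([.492,.2626,0]);T=np.array([B+i*.021*x+j*.022*y+.073*z for i in(-1,1) for j in(-1,1)])
def f(o,x0,y0):
    c=cv2.resize(o["pixels"][y0:y0+100,x0:x0+78],None,fx=k,fy=k,interpolation=cv2.INTER_CUBIC)
    for X,col in((D,(0,255,0)),(T,(0,0,255))):
        for q in proj(o,X): cv2.circle(c,tuple(int(round(w)) for w in((q-[x0,y0]+.5)*k)),1,col,-1)
    return c
cv2.imwrite("pics/above.png",np.hstack([f(s,210,160),f(t,225,185)]))
```

```text
lin [ 0.0002 -0.0002 -0.0806] rot [-0.0015 -0.0029  0.0008] F [-0.  -0.2 -1.5] w 0.01097886833264215 t 5.0
```

View pics/above.png

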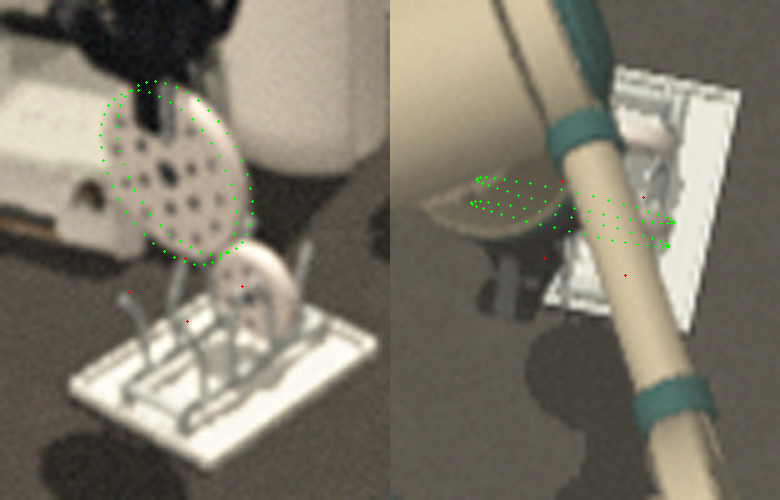

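The held plate matches its predicted outline, and the bay mouth lies under it: near tips at scene (234,219) and (247,224). I'm lowering it in stages and watching the force.

Call:
send_rows:
  increments:
    - {"gripper": 1.0,"linear": [0,0,-0.015],"delta_rot": [0,0,0]}
    - {"gripper": 1.0,"linear": [0,0,-0.03],"delta_rot": [0,0,0]}
    - {"gripper": 1.0,"linear": [0,0,-0.04],"delta_rot": [0,0,0]}
    - {"gripper": 1.0,"linear": [0,0,-0.046],"delta_rot": [0,0,0]}
    - {"gripper": 1.0,"linear": [0,0,-0.05],"delta_rot": [0,0,0]}
    - {"gripper": 1.0,"linear": [0,0,-0.054],"delta_rot": [0,0,0]}
    - {"gripper": 1.0,"linear": [0,0,-0.054],"delta_rot": [0,0,0]}

```text
clock: 5.8
position: [0.4914, 0.2631, 0.1192]
ee_rot: [-0.002, 0.778, 0.628, -0.001]
contact_force: [0.1, -0.6, -2.3]
width: 0.0109
gripper_force: 47.9
```

Call:
send_rows:
  increments:
    - {"gripper": 1.0,"linear": [0,0,-0.004],"delta_rot": [0,0,0]}
    - {"gripper": 1.0,"linear": [0,0,-0.008],"delta_rot": [0,0,0]}
    - {"gripper": 1.0,"linear": [0,0,-0.012],"delta_rot": [0,0,0]}
    - {"gripper": 1.0,"linear": [0,0,-0.015],"delta_rot": [0,0,0]}
    - {"gripper": 1.0,"linear": [0,0,-0.018],"delta_rot": [0,0,0]}
    - {"gripper": 1.0,"linear": [0,0,-0.02],"delta_rot": [0,0,0]}
    - {"gripper": 1.0,"linear": [0,0,-0.02],"delta_rot": [0,0,0]}

```text
clock: 6.5
position: [0.4912, 0.263, 0.099]
ee_rot: [-0.002, 0.778, 0.628, -0.001]
contact_force: [0.2, -0.0, -2.1]
width: 0.011
gripper_force: 47.9
```

Run:
```python
from m import *;from h import *;from rig import optics;import cv2
s=optics.get_image("scene")
print(get_state()["position"],get_state()["contact_force"],get_state()["moment"])
cv2.imwrite("pics/low.png",cv2.resize(s["pixels"][180:270,205:305],None,fx=6,fy=6,interpolation=cv2.INTER_CUBIC))
```

```text
[0.49133905 0.26305972 0.09918022] [ 1.6246074  -0.24133475 -1.31957385] [ 0.00344419 -0.01579466  0.00087077]
```

View pics/low.png

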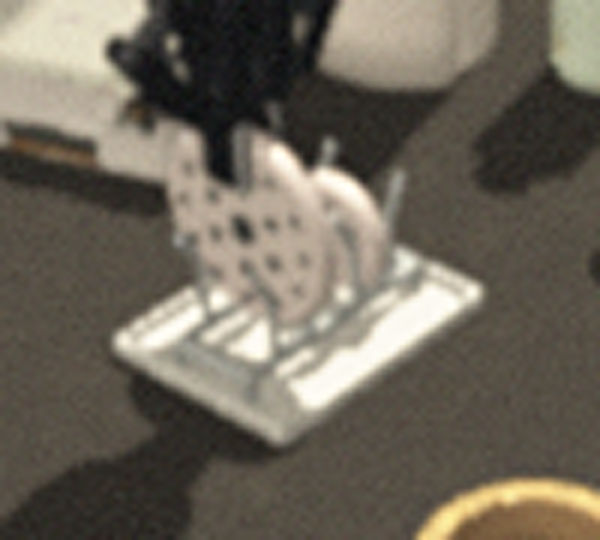

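The plate is inside the empty bay, behind the near tines at crop (185,240) and (250,265), clear of the small plate and with no contact force. I'm lowering until it seats.

Call:
send_rows:
  increments:
    - {"gripper": 1.0,"linear": [0,0,-0.001],"delta_rot": [0,0,0]}
    - {"gripper": 1.0,"linear": [0,0,-0.002],"delta_rot": [0,0,0]}
    - {"gripper": 1.0,"linear": [0,0,-0.003],"delta_rot": [0,0,0]}
    - {"gripper": 1.0,"linear": [0,0,-0.004],"delta_rot": [0,0,0]}
    - {"gripper": 1.0,"linear": [0,0,-0.004],"delta_rot": [0,0,0]}

```text
clock: 7.05
position: [0.4912, 0.2631, 0.0952]
ee_rot: [-0.002, 0.778, 0.628, -0.001]
contact_force: [0.2, 0.4, -2.4]
width: 0.0111
gripper_force: 47.9
```

Call:
send_rows:
  increments:
    - {"gripper": 1.0,"linear": [0,0,-0.001],"delta_rot": [0,0,0]}
    - {"gripper": 1.0,"linear": [0,0,-0.002],"delta_rot": [0,0,0]}
    - {"gripper": 1.0,"linear": [0,0,-0.002],"delta_rot": [0,0,0]}

```text
clock: 7.35
position: [0.4913, 0.2631, 0.0932]
ee_rot: [-0.002, 0.778, 0.628, -0.001]
contact_force: [-0.4, -0.3, -2.4]
width: 0.0112
gripper_force: 47.9
```

Call:
send_rows:
  increments:
    - {"gripper": 1.0,"linear": [0,0,-0.001],"delta_rot": [0,0,0]}
    - {"gripper": 1.0,"linear": [0,0,-0.002],"delta_rot": [0,0,0]}
    - {"gripper": 1.0,"linear": [0,0,-0.002],"delta_rot": [0,0,0]}

```text
clock: 7.65
position: [0.4912, 0.2631, 0.0911]
ee_rot: [-0.002, 0.778, 0.628, -0.001]
contact_force: [0.2, 0.1, -1.4]
width: 0.0112
gripper_force: 47.9
```

Call:
send_rows:
  increments:
    - {"gripper": 1.0,"linear": [0,0,-0.001],"delta_rot": [0,0,0]}
    - {"gripper": 1.0,"linear": [0,0,-0.0015],"delta_rot": [0,0,0]}
    - {"gripper": 1.0,"linear": [0,0,-0.0015],"delta_rot": [0,0,0]}

```text
clock: 7.95
position: [0.4913, 0.2631, 0.0897]
ee_rot: [-0.002, 0.778, 0.628, -0.001]
contact_force: [-0.2, 0.1, -2.4]
width: 0.011
gripper_force: 47.9
```

Call:
send_rows:
  increments:
    - {"gripper": 1.0,"linear": [0,0,-0.001],"delta_rot": [0,0,0]}
    - {"gripper": 1.0,"linear": [0,0,-0.0015],"delta_rot": [0,0,0]}
    - {"gripper": 1.0,"linear": [0,0,-0.0015],"delta_rot": [0,0,0]}

```text
clock: 8.25
position: [0.4915, 0.2632, 0.0885]
ee_rot: [-0.002, 0.778, 0.628, -0.001]
contact_force: [-0.1, 0.6, -1.3]
width: 0.0112
gripper_force: 48.1
```

Call:
send_rows:
  increments:
    - {"gripper": 1.0,"linear": [0,0,-0.001],"delta_rot": [0,0,0]}
    - {"gripper": 1.0,"linear": [0,0,-0.0015],"delta_rot": [0,0,0]}
    - {"gripper": 1.0,"linear": [0,0,-0.0015],"delta_rot": [0,0,0]}

```text
clock: 8.55
position: [0.4917, 0.2633, 0.0877]
ee_rot: [-0.001, 0.778, 0.628, -0.0]
contact_force: [-1.2, 0.6, 6.2]
width: 0.0107
gripper_force: 49.0
```

Call:
send_rows:
  increments:
    - {"gripper": 1.0,"linear": [0,0,-0.001],"delta_rot": [0,0,0]}
    - {"gripper": 1.0,"linear": [0,0,-0.001],"delta_rot": [0,0,0]}

```text
clock: 8.75
position: [0.492, 0.2635, 0.0873]
ee_rot: [-0.001, 0.778, 0.628, 0.0]
contact_force: [-1.4, -0.0, 7.8]
width: 0.0108
gripper_force: 49.5
```

Run:
```python
from m import *;from h import *;from rig import optics;import cv2
s=optics.get_image("scene");st=get_state();print(st["position"],st["contact_force"],st["moment"])
r=np.radians(-12.2);x=np.array([np.cos(r),np.sin(r),0]);y=np.array([-x[1],x[0],0]);z=np.array([0,0,1.]);C=np.array([.4915,.2632,.065])
a=np.linspace(0,2*np.pi,60,False);k=6
c=cv2.resize(s["pixels"][180:270,205:305],None,fx=k,fy=k,interpolation=cv2.INTER_CUBIC)
for q in proj(s,np.vstack([C+w*.006*x+.05*(np.outer(np.cos(a),y)+np.outer(np.sin(a),z)) for w in(-1,1)])): cv2.circle(c,tuple(int(round(w)) for w in((q-[205,180]+.5)*k)),1,(0,255,0),-1)
cv2.imwrite("pics/seat.png",c)
```

```text
[0.49197875 0.26354947 0.08725877] [-1.08012887  0.17767239  8.29184875] [5.31869342e-04 3.81984167e-01 2.03497549e-04]
```

View pics/seat.png

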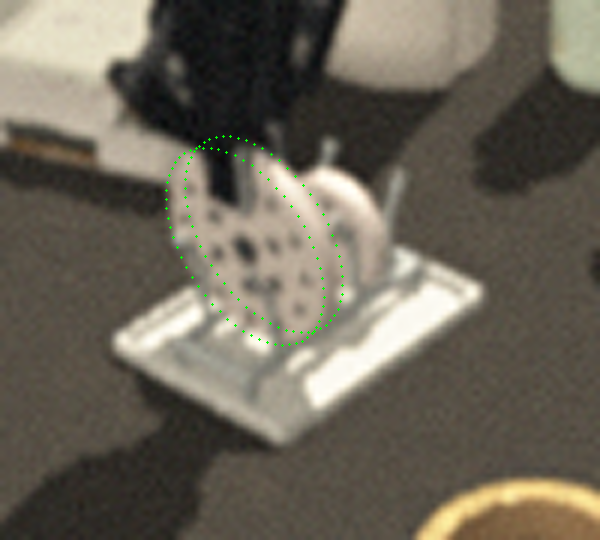

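The outline matches a plate centre at 65 mm, and the rods carry about 8 N, so the plate is seated. I'll ease off 1 mm of press and open gently.

Call:
send_rows:
  increments:
    - {"gripper": 1.0,"linear": [0,0,0.001],"delta_rot": [0,0,0]}
    - {"gripper": 0.6,"linear": [0,0,0.001],"delta_rot": [0,0,0]}
    - {"gripper": 0.5,"linear": [0,0,0.001],"delta_rot": [0,0,0]}
    - {"gripper": 0.3,"linear": [0,0,0.001],"delta_rot": [0,0,0]}
    - {"gripper": 0.1,"linear": [0,0,0.001],"delta_rot": [0,0,0]}
    - {"gripper": 0.1,"linear": [0,0,0.001],"delta_rot": [0,0,0]}
    - {"gripper": 0.1,"linear": [0,0,0.001],"delta_rot": [0,0,0]}

```text
clock: 9.5
position: [0.4913, 0.2631, 0.0867]
ee_rot: [-0.002, 0.778, 0.628, -0.001]
contact_force: [0.3, -0.9, -0.1]
width: 0.0387
gripper_force: 0.0
```

Call:
send_rows:
  increments:
    - {"gripper": 0.1,"linear": [0,0,0.01],"delta_rot": [0,0,0]}
    - {"gripper": 0.1,"linear": [0,0,0.03],"delta_rot": [0,0,0]}
    - {"gripper": 0.1,"linear": [0,0,0.06],"delta_rot": [0,0,0]}
    - {"gripper": 0.1,"linear": [0,0,0.1],"delta_rot": [0,0,0]}
    - {"gripper": 0.1,"linear": [0,0,0.14],"delta_rot": [0,0,0]}
    - {"gripper": 0.1,"linear": [-0.04,0,0.16],"delta_rot": [0,0,0]}
    - {"gripper": 0.1,"linear": [-0.08,0,0.17],"delta_rot": [0,0,0]}
    - {"gripper": 0.1,"linear": [-0.08,0,0.17],"delta_rot": [0,0,0]}

```text
clock: 10.3
position: [0.4074, 0.2631, 0.2598]
ee_rot: [-0.002, 0.778, 0.629, 0.0]
contact_force: [0.3, 0.1, 0.3]
width: 0.0386
gripper_force: 0.0
```

Run:
```python
from m import *;from h import *;from rig import optics;import cv2
s=optics.get_image("scene");st=get_state();print(st["position"],st["contact_force"])
r=np.radians(-12.2);x=np.array([np.cos(r),np.sin(r),0]);y=np.array([-x[1],x[0],0]);z=np.array([0,0,1.]);C=np.array([.4915,.2632,.065])
a=np.linspace(0,2*np.pi,60,False);k=6
c0=cv2.resize(s["pixels"][185:265,210:300],None,fx=k,fy=k,interpolation=cv2.INTER_CUBIC)
c=c0.copy()
for q in proj(s,np.vstack([C+w*.006*x+.05*(np.outer(np.cos(a),y)+np.outer(np.sin(a),z)) for w in(-1,1)])): cv2.circle(c,tuple(int(round(w)) for w in((q-[210,185]+.5)*k)),1,(0,255,0),-1)
cv2.imwrite("pics/end.png",c)
```

```text
[0.4098366  0.26326037 0.25894646] [0.5500229  0.32211059 0.80418996]
```

View pics/end.png

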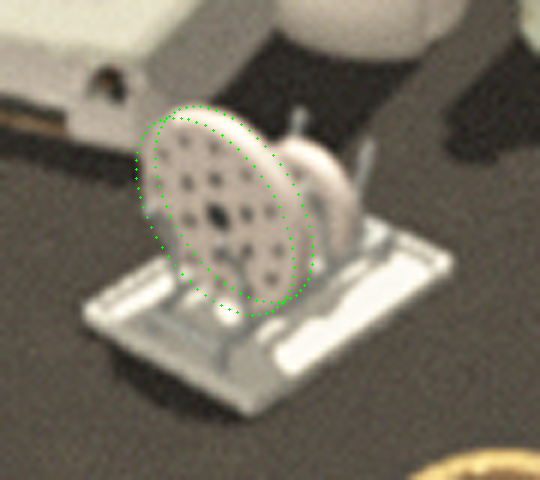

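The plate stands upright in the bay at the seated height. Its outline matches at crop (225,210), the small plate is undisturbed behind it, and the robot is clear.

```bash
python3 -c "
from rig import sign_off
print(sign_off())"
```

```text
the job is handed in; nothing more can be done
None
```

The large plate is off the easel and standing upright in the rack's empty bay, lowered onto the rods before release, both small plates untouched; the job is handed in at about 10.5 s with the arm clear, and no verdict was returned.

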